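# Switch on the starch cooker over its splash guard

### The job

Lift the bent rod off its rest, reach over the cooker's splash guard with it and slide the black lever behind the guard all the way to its left-hand stop (as seen from the robot), wherever that is clamped today. Keep the rod pressing it against the stop with about 8 N for a good second so that it catches, never pushing on the cooker harder than 16 N, then lay the rod back in its rest as it was and let go. Touch the cooker only with the rod and leave everything else where it is.

Things in the scene. Friction and masses are not known exactly. Their poses are not given: they have to be found in the camera images.
- rod: Bent rod, 0.12 to 0.24 kg. Flat-sided dark wooden handle 100 (x) x 18 (y) x 24 (z) mm; from its front end a steel bar, 8 mm thick, runs on along +x at z = 0 and bends square down. Origin: handle centre, z up. Down leg at x = 115 mm, its end at z = -124 mm. Centre of mass near x = 25 mm. Starts level in the rest; nothing stands beside it from x = -30 to +60 mm: grip the handle there from above.
- rod_tip (a point): The lowest point of the rod's down leg (rod frame 115, 0, -124 mm).
- rest: Fixed wooden rest, to the robot's left or right: base plate 150 x 100 x 12 mm, two forked posts 12 mm thick (x), slots open at the top. Origin on the table under the lying handle's middle, x towards the bend. Rear post x = -38 mm: carries the handle at height 138, slot 26 wide, cheeks to 150. Front post x = 72 mm: carries the bar at 146, slot 18 wide, cheeks to 160 mm.
- seat (a point): Where the rod's origin is when it lies in the rest: 150 mm above the table over the rest's origin; axes as the rest's.
- cooker: Fixed white starch cooker 260 (x) x 320 (y) mm, deck 30 mm high. Origin: centre of underside; x away from the robot, y left. On its near edge an upright aluminium splash guard (x = -125 to -119 mm), full width, top 130 mm above the table. Behind it, at x = -85 mm, the lever's track along y, between steel stop blocks 10 mm high. Hotplate at x = 40 mm, 34 mm above the table.
- lever: Upright black paddle 28 (x) x 10 (y) mm, top 44 mm above the deck, on a foot 18 mm (y) wide, 9 high. Origin: deck level under its middle, axes as the cooker's. Slides along the cooker's y with 2 N friction, stays where left; starts at y = -25 to -10 mm. The hard left stop, clamped at will, halts it between y = 8 and 30 mm: feel for it, the force on the tool rises there.
- pan: Loose steel pan on the hotplate, 144 mm across, 45 mm high, with two small handles to its left and right; origin at the centre of its underside. Its near edge is about 50 mm beyond the lever's track. Bystander.
- bowl: Glass bowl, 130 mm across, 60 mm high, on the table on the side away from the rest; origin at the centre of its underside. Bystander.
- iron: Steam iron standing on its sole at the left, about 190 x 100 x 120 mm. Bystander.
- spoon: Wooden spoon lying at the right, 200 mm long. Bystander.
- spray: Upright clear bottle at the far right, 64 mm across, 170 mm high. Bystander.
- peg0: Blue clothes peg lying before the cooker, 75 mm long, 12 mm high. Bystander.
- peg1: Another such peg. Bystander.
- peg2: Another such peg. Bystander.
Mind the look-alikes: they are no part of the job. Several things have the shape of the rod; the one meant has the colours described above.

How it is judged:
By the outcome, as a careful person would: the job done as asked, in the order asked, and still so for the second after the job is handed in, with the robot touching nothing.
It also fails if it takes over 64 s, if anything falls off the work surface, if the arm or the gripper's body presses on something with over 40 N, if the wrist force passes 120 N, or if a joint passes its speed limit or range.

### The arm

A 7-joint arm with a two-finger parallel gripper is mounted at the origin on the work surface. World frame = base frame: x ahead of the robot, y to its left, z up, the work surface at z = 0. Lengths are in m, angles in rad, forces in N, time in s.
With the tool pointing down it reaches from about 0.375 to 0.925 m from the base axis. Payload 3.1 kg.
Tool frame: the origin (TCP) lies between the finger pads; the fingertips stand 19 mm ahead of it and the grasp point (between the pads) is the TCP; z points along the fingers, y is the line along which they close (so a half turn about z gives the same grasp; the last joint's range is limited). The gripper opens to 85 mm and grips with 20 to 120 N. Pads are 22 mm wide; open, the fingers measure 114 mm over their backs; the gripper's body (76 mm by 85 mm) begins 54 mm behind the grasp point. The pads swing forward as they close: fully open they stand 13 mm farther back than shut.
Start: joints at [-1.304, 0.383, 0.044, 1.598, -0.018, 1.161, -0.05], TCP at [0.232, 0.607, 0.25] pointing down, gripper open.
Joint ranges: [-2.61, 2.61], [-0.41, 2.15], [-1.48, 1.57], [0, 2.5], [-1.57, 4.71], [0.05, 1.97], [-2.85, 2.85]. Speed limits (rad/s): [2.79, 2.79, 3.14, 3.14, 3.14, 3.14, 3.14].

### API

Orientations are given as a unit quaternion [x, y, z, w].
In Python, from bench import move_ptp, movel, move_j, move_gripper, pause, inverse_kinematics, read_camera, camera_params, MotionError, sign_off, look_for, tip_of, read_time_s, read_qpos, read_joint_vel, read_effort, read_eef_pos, read_tcp_rot, read_ft_force, read_ft_torque, read_finger_gap, read_grasp_force gives the robot as it stands. Calls block until the motion is done:
- move_ptp(position, orientation): joint-space move of the TCP to a pose.
- movel(position, orientation=None, speed=0.15): straight line of the TCP; orientation=None keeps the orientation; speed is the mean speed in m/s.
- move_j(angles): joint-space move.
- move_gripper(opening, effort=None): finger opening in m; effort is the grip in N (None keeps the last); returns when the fingers have stopped.
- pause(seconds).
- inverse_kinematics(position, orientation): joint angles nearest the present ones, or None.
- read_camera(name): name is "scene" or "top"; returns the picture (480x640x3 uint8, red, green, blue); there is no depth.
- camera_params(name): a dict with "K" (3x3 intrinsics, pixels), "camera_from_world" (4x4, takes a point from world to camera coordinates). Camera axes: x right, y down, z forward; pixel columns grow to the right and rows downward; lengths in m; the calibration is good to about 2 mm. A picture is of the moment at which its call begins. camera_params takes no time and is no camera call.
A pose or a line that the arm cannot do raises MotionError and nothing moves.
- sign_off(): hands the job in; it is judged then, once.
Trained networks look in the newest picture that a camera, given by its name, has taken for a name from the list of things; names that differ only in an ending like _2 or _b are one class to them, and where a whole thing is asked for, a point or a joint stands for the part that bears it (a point fixed in the world has none). Each returns a list of dicts, best first, with "confidence" (0 to 1); they miss things now and then, are a little off and sometimes report something else, mostly with a low value. They report only what shows in the picture. A call takes as long as a camera call. They do not tell look-alikes from the thing itself.
- look_for(camera, name): "at" ([column, row] in pixels, amid what is visible of it).
- tip_of(camera, name): "at" ([column, row] in pixels: a listed point, or the origin of a listed thing).
Readings, each from a call of its own:
- read_time_s(): time.
- read_qpos(): joint angles.
- read_joint_vel(): joint speeds.
- read_effort(): joint torques, N m.
- read_eef_pos(): TCP position.
- read_tcp_rot(): TCP orientation.
- read_ft_force(): force on the tool from outside, world axes, zero at the start.
- read_ft_torque(): the same for the moment, N m.
- read_finger_gap(): finger opening in m.
- read_grasp_force(): force on a finger pad.
Only numpy, scipy, OpenCV 4.12 (cv2) and the standard library are available. Lean on these libraries where they do the work, as an engineer would, in place of code of your own. Each camera call takes 0.05 s, during which the arm holds its last target. There are 200 camera calls.

## Working session

There is one attempt and no reset: what is moved stays moved. The work goes in short steps, each a Python script; the robot and the scene stay as the last script left them, time stands still between calls to the robot, and variables do not carry over. Pictures are saved under pics/ and viewed, at most 10 in all, crops included, and the job is handed in when it is done.

```bash
ls; mkdir -p pics
python3 - <<'E'
from bench import *
import cv2,numpy as np
for c in("scene","top"):
    im=read_camera(c);cv2.imwrite(f"pics/{c}0.png",im[:,:,::-1])
    p=camera_params(c);print(c,np.round(p["K"],1).tolist(),np.round(p["camera_from_world"],3).tolist())
    for n in("rod","rest","cooker","lever","bowl","pan"):
        print(n,[(np.round(d["at"]).tolist(),round(d["confidence"],2)) for d in look_for(c,n)[:4]])
    for n in("rod","rod_tip","seat","rest","lever","cooker"):
        print("tip",n,[(np.round(d["at"],1).tolist(),round(d["confidence"],2)) for d in tip_of(c,n)[:4]])
print(read_time_s(),read_tcp_rot(),read_eef_pos(),read_ft_force())
E
```

```text
pics
scene [[555.7, 0.0, 327.5], [0.0, 555.7, 238.8], [0.0, 0.0, 1.0]] [[0.065, 0.998, 0.015, -0.028], [0.822, -0.045, -0.568, -0.285], [-0.566, 0.049, -0.823, 1.589], [0.0, 0.0, 0.0, 1.0]]
rod [([436.0, 164.0], 0.71)]
rest [([469.0, 252.0], 0.86)]
cooker [([297.0, 349.0], 0.91)]
lever []
bowl [([200.0, 253.0], 0.83)]
pan [([309.0, 382.0], 0.55)]
tip rod [([480.3, 214.3], 0.89), ([428.5, 164.1], 0.66)]
tip rod_tip [([459.8, 208.6], 0.95), ([477.6, 287.3], 0.62)]
tip seat [([481.6, 216.2], 0.57), ([309.2, 386.9], 0.22)]
tip rest [([465.1, 253.3], 0.98)]
tip lever [([298.1, 331.3], 0.51)]
tip cooker []
top [[541.3, 0.0, 312.3], [0.0, 541.3, 237.7], [0.0, 0.0, 1.0]] [[-0.019, -1.0, -0.006, 0.023], [-0.99, 0.019, -0.141, 0.439], [0.141, 0.003, -0.99, 1.515], [0.0, 0.0, 0.0, 1.0]]
rod [([188.0, 238.0], 0.76), ([204.0, 349.0], 0.65)]
rest [([199.0, 250.0], 0.73)]
cooker [([342.0, 160.0], 0.7)]
lever [([345.0, 171.0], 0.61)]
bowl [([425.0, 242.0], 0.57), ([332.0, 133.0], 0.32)]
pan [([332.0, 132.0], 0.81)]
tip rod [([213.0, 350.1], 0.97), ([187.2, 245.1], 0.56), ([322.7, 245.8], 0.39), ([283.0, 237.6], 0.26)]
tip rod_tip [([198.3, 210.2], 0.96), ([193.6, 293.8], 0.96)]
tip seat [([187.8, 244.9], 0.96)]
tip rest [([200.6, 253.5], 0.6)]
tip lever [([344.4, 170.7], 0.43)]
tip cooker [([335.5, 151.4], 0.58)]
1.3 [ 1.81344631e-01  9.83419608e-01 -1.25949819e-05 -1.42811998e-05] [0.23184075 0.60724749 0.25025414] [0.0175563  0.00783504 0.77412434]
```

View pics/scene0.png

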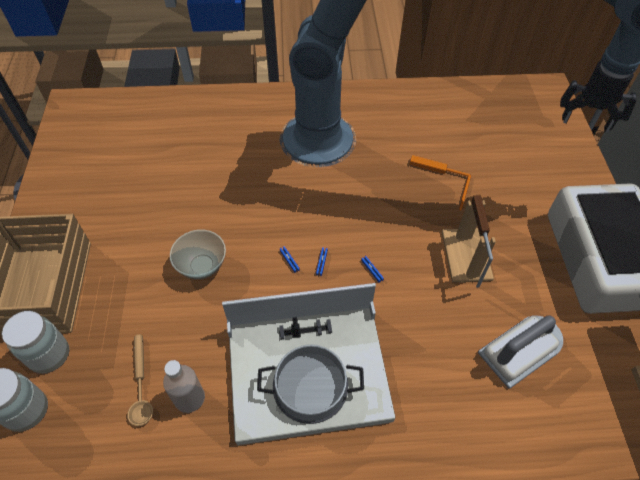

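View pics/top0.png

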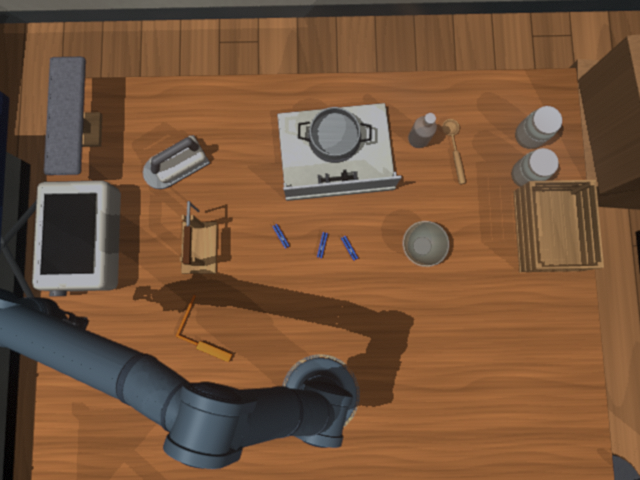

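```bash
cat > h.py <<'E'
from bench import *
import cv2,numpy as np
from scipy.optimize import least_squares
from scipy.spatial.transform import Rotation as R
P={c:(np.array(camera_params(c)["K"]),np.array(camera_params(c)["camera_from_world"])) for c in("scene","top")}
def proj(c,X):
    K,T=P[c];X=np.atleast_2d(X);q=(X@T[:3,:3].T+T[:3,3])@K.T;return q[:,:2]/q[:,2:]
def onz(c,uv,z):
    K,T=P[c];d=T[:3,:3].T@np.linalg.solve(K,[*uv,1]);o=-T[:3,:3].T@T[:3,3];return o+d*(z-o[2])/d[2]
def crop(im,x0,x1,y0,y1,s):
    o=cv2.resize(im[y0:y1,x0:x1,::-1],None,fx=s,fy=s,interpolation=cv2.INTER_CUBIC)
    for x in range(-(-x0//10)*10,x1,10):
        cv2.line(o,((x-x0)*s,0),((x-x0)*s,6),(0,255,255),1);cv2.putText(o,str(x),((x-x0)*s,16),0,.35,(0,255,255),1)
    for y in range(-(-y0//10)*10,y1,10):
        cv2.line(o,(0,(y-y0)*s),(6,(y-y0)*s),(0,255,255),1);cv2.putText(o,str(y),(8,(y-y0)*s+4),0,.35,(0,255,255),1)
    return o
def stack(a,b,ax):
    h=max(a.shape[0],b.shape[0]);w=max(a.shape[1],b.shape[1])
    f=lambda i:cv2.copyMakeBorder(i,0,(h-i.shape[0])*(ax==1),0,(w-i.shape[1])*(ax==0),cv2.BORDER_CONSTANT)
    return np.concatenate([f(a),f(b)],ax)
def w2(o,yaw,p):  # local pts -> world
    p=np.atleast_2d(p);c,s=np.cos(yaw),np.sin(yaw);return np.array(o)+np.c_[c*p[:,0]-s*p[:,1],s*p[:,0]+c*p[:,1],p[:,2]]
E
python3 - <<'E'
from h import *
s=cv2.imread("pics/scene0.png")[:,:,::-1];t=cv2.imread("pics/top0.png")[:,:,::-1]
cv2.imwrite("pics/rest.png",stack(crop(s,430,510,185,295,5),crop(t,170,240,190,285,5),1))
cv2.imwrite("pics/cook.png",stack(crop(s,215,400,280,352,4),crop(t,270,410,155,205,5),0))
E
```

```text
(no output)
```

View pics/rest.png

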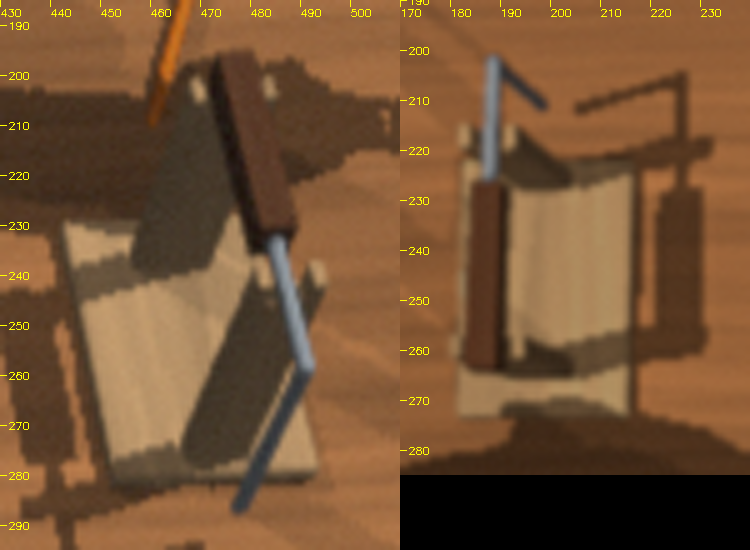

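View pics/cook.png

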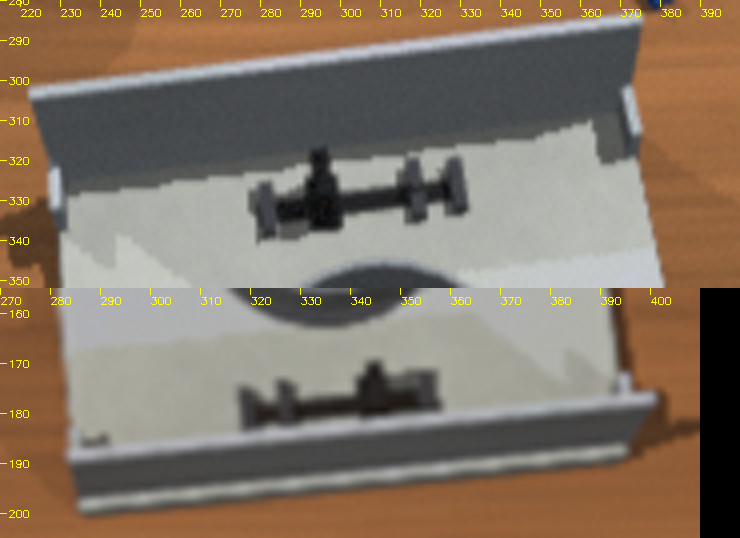

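```bash
cat > fit.py <<'E'
from h import *
def fit(obs,x0,z):
    f=lambda v:np.concatenate([proj(c,w2([v[0],v[1],z],v[2],p))[0]-uv for c,p,uv in obs])
    r=least_squares(f,x0,loss="soft_l1");print(np.round(r.x,4),"res",np.round(r.fun.reshape(-1,2),1).tolist());return r.x
rod=fit([("scene",(.119,0,.004),(491,257.5)),("top",(.119,0,.004),(187.7,201.5)),("scene",(.115,0,-.124),(477,287)),("top",(.115,0,-.124),(198.5,211)),
("scene",(.05,0,.012),(482.5,232)),("top",(.05,0,.012),(187.7,226)),("scene",(-.05,0,.012),(474.5,196)),("top",(-.05,0,.012),(187,263))],[.43,.3,0],.15)
ck=fit([("scene",(-.122,-.16,.13),(222.5,302.5)),("scene",(-.122,.16,.13),(372,284.5)),("top",(-.122,.16,.13),(283.8,188.5)),("top",(-.122,-.16,.13),(400,177.5)),
("scene",(.13,-.16,.03),(234,436)),("scene",(.13,.16,.03),(392,393)),("top",(.13,.16,.03),(278,112)),("top",(.13,-.16,.03),(387,105))],[.75,0,0],0)
def loc(X):
    d=X[:2]-ck[:2];c,s=np.cos(ck[2]),np.sin(ck[2]);return np.round([c*d[0]+s*d[1],-s*d[0]+c*d[1]],4)
for n,c,uv,z in(("lev top","scene",(293.5,318.5),.074),("lev top","top",(343.5,170.5),.074),("stopR","scene",(279,326),.04),("stopL","scene",(312,320),.04),("stopLfar","scene",(327,320),.04)): print(n,loc(onz(c,uv,z)))
a=[onz("top",(215.8,222),.012),onz("top",(215.3,272),.012),onz("top",(181.5,272),.012),onz("scene",(443,229),.012),onz("scene",(452.5,280.5),.012),onz("scene",(493,277.5),.012)]
print(np.round(a,3).tolist())
print("bowl",onz("scene",(198,253),.03),"iron",onz("scene",(525,345),.06),"pan",loc(onz("scene",(310,375),.07)))
E
python3 fit.py
```

```text
[0.4073 0.3399 0.0095] res [[0.5, 2.3], [0.9, -0.4], [-0.1, 1.0], [0.4, 0.7], [2.3, -0.8], [0.1, 0.2], [0.1, -0.4], [0.6, 1.2]]
[ 0.6913 -0.0611  0.0726] res [[-0.9, -0.8], [2.7, -0.2], [-0.2, 1.1], [1.2, 1.5], [-1.1, 3.9], [1.8, 24.9], [0.5, 2.4], [-0.8, -0.3]]
lev top [-0.0929 -0.0168]
lev top [-0.0691 -0.011 ]
stopR [-0.096  -0.0494]
stopL [-0.101   0.0236]
stopLfar [-0.0967  0.0563]
[[0.494, 0.294, 0.012], [0.348, 0.295, 0.012], [0.35, 0.392, 0.012], [0.341, 0.298, 0.012], [0.491, 0.293, 0.012], [0.489, 0.391, 0.012]]
bowl [ 0.39173421 -0.3076975   0.03      ] iron [0.68296184 0.40050592 0.06      ] pan [0.0345 0.0032]
```

```bash
sed -i '/"scene",(.13,-.16,.03)/s/("scene",(.13,.16,.03),(392,393)),//' fit.py
cat >> fit.py <<'E'
def ov(im,c,o,yaw,segs,col):
    for s in segs:
        q=np.round(proj(c,w2(o,yaw,np.array(s)/1000.))).astype(int);cv2.polylines(im,[q],False,col,1)
G=[[(-122,-160,130),(-122,160,130)],[(-130,-160,30),(130,-160,30),(130,160,30),(-130,160,30)],[(130,-160,0),(130,160,0)],[(-85,-40,30),(-85,40,30)]]
RD=[[(-50,0,12),(50,0,12)],[(50,0,0),(115,0,0),(115,0,-124)]]
PL=[[(-58,-50,-138),(92,-50,-138),(92,50,-138),(-58,50,-138),(-58,-50,-138)]]
ims=[]
for c in("scene","top"):
    im=cv2.imread(f"pics/{c}0.png");ov(im,c,[*ck[:2],0],ck[2],G,(0,0,255));ov(im,c,[*rod[:2],.15],rod[2],RD+PL,(0,255,0));ims.append(im[:,:,::-1])
cv2.imwrite("pics/ov.png",stack(crop(ims[0],215,515,180,450,2),crop(ims[1],170,410,95,280,2)[:210],0)[:600] if 0 else stack(crop(ims[0],215,415,275,450,2),crop(ims[1],270,410,95,205,2),1))
E
python3 fit.py
```

```text
[0.4073 0.3399 0.0095] res [[0.5, 2.3], [0.9, -0.4], [-0.1, 1.0], [0.4, 0.7], [2.3, -0.8], [0.1, 0.2], [0.1, -0.4], [0.6, 1.2]]
[ 0.6926 -0.0603  0.0702] res [[-0.4, -0.4], [3.3, 0.4], [-0.6, 0.6], [0.8, 1.2], [-0.9, 4.4], [0.3, 1.9], [-1.0, -0.6]]
lev top [-0.0942 -0.0177]
lev top [-0.0704 -0.0118]
stopR [-0.0972 -0.0503]
stopL [-0.1024  0.0227]
stopLfar [-0.0982  0.0554]
[[0.494, 0.294, 0.012], [0.348, 0.295, 0.012], [0.35, 0.392, 0.012], [0.341, 0.298, 0.012], [0.491, 0.293, 0.012], [0.489, 0.391, 0.012]]
bowl [ 0.39173421 -0.3076975   0.03      ] iron [0.68296184 0.40050592 0.06      ] pan [0.0331 0.0026]
```

View pics/ov.png

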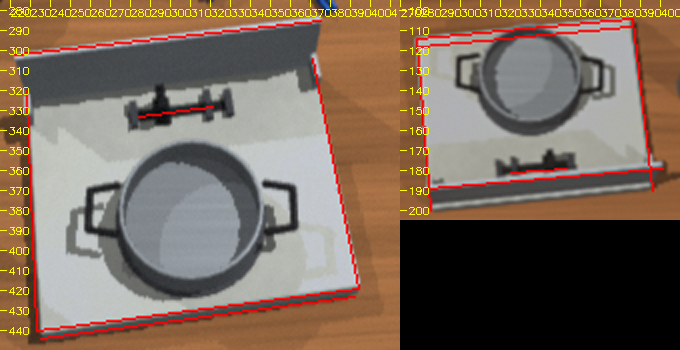

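The overlay matches the cooker outline in both views. The candidates for the rod are:
- **Dark brown handle with steel bar, in the rest:** scene (481,215), top (187,245).
- **Orange bent rod lying on the table:** scene (440,168), top (205,345). This is a decoy.

The close crop confirms the brown one in the rest. Next I'll grasp it and lift.

```bash
cat >> h.py <<'E'
ROD=(.4065,.3405,.005);CK=(.6926,-.0603,.0702);GX=.030
def q(yaw):
    f=(yaw+np.pi)/2;return [np.cos(f),np.sin(f),0,0]
def tcp_for_leg(lx,ly,tipz):  # leg end at cooker-local (lx,ly), height tipz
    return w2([CK[0],CK[1],0],CK[2],[lx-.115+GX,ly,tipz+.124])[0]
E
python3 - <<'E'
from h import *
g=w2([*ROD[:2],.15],ROD[2],[GX,0,0])[0]; up=g+[0,0,.08]
for p,o in((up,q(ROD[2])),(g,q(ROD[2])),(tcp_for_leg(-.085,-.042,.176),q(CK[2])),(tcp_for_leg(-.085,.03,.05),q(CK[2]))):
    print(np.round(p,3),np.round(inverse_kinematics(p,o),2))
move_ptp(up,q(ROD[2]));print(read_time_s())
movel(g,speed=.1);print(read_time_s(),read_ft_force())
move_gripper(.0,effort=100);print(read_time_s(),read_finger_gap(),read_grasp_force(),read_ft_force(),read_eef_pos())
movel(g+[0,0,.03],speed=.08);print(read_time_s(),read_ft_force(),read_ft_torque(),read_finger_gap())
for c in("scene","top"): cv2.imwrite(f"pics/{c}1.png",read_camera(c)[:,:,::-1])
s=cv2.imread("pics/scene1.png")[:,:,::-1];t=cv2.imread("pics/top1.png")[:,:,::-1]
cv2.imwrite("pics/lift.png",stack(crop(s,420,520,170,300,4),crop(t,150,250,170,290,4),1))
E
```

```text
[0.436 0.341 0.23 ] [-0.86  0.22  0.14  1.86 -0.03  1.06  0.87]
[0.436 0.341 0.15 ] [-0.84  0.32  0.12  1.92 -0.05  0.9   0.88]
[ 0.526 -0.114  0.3  ] [-0.7   0.17  0.94  1.84 -0.15  1.2   1.92]
[ 0.521 -0.042  0.174] [-0.61  0.27  0.7   2.   -0.22  0.94  1.84]
2.575
3.525 [-0.37849927  0.34631373 -0.42608381]
4.1583 0.016706918962316266 97.52493739128113 [-0.49205982  0.45668513  2.19783699] [0.43675347 0.34119419 0.15055534]
4.6833 [-0.04725685  0.2106067  -2.00800412] [-0.02724739  0.06718713 -0.00439623] 0.0168328926361234
```

View pics/lift.png

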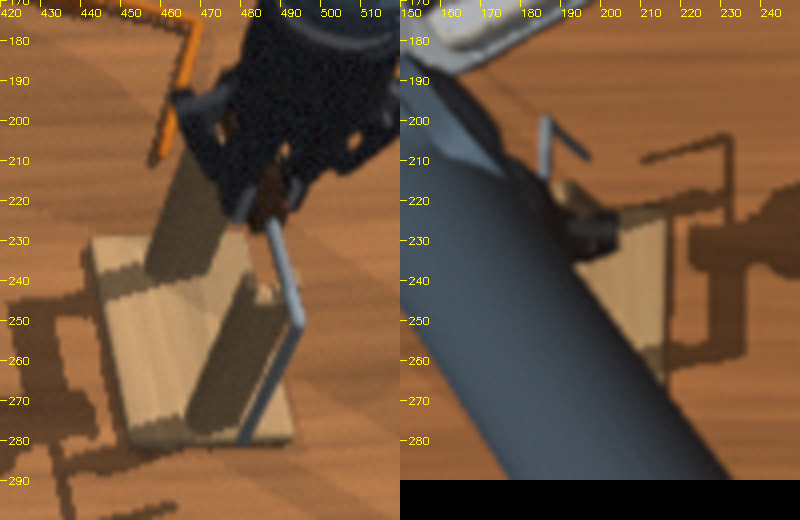

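Run:
```python
from h import *
from scipy.optimize import least_squares
tri=lambda a,b:least_squares(lambda X:np.r_[proj("scene",X)[0]-a,proj("top",X)[0]-b],[.5,.3,.1]).x
e=np.array(read_eef_pos())
for n,a,b,l in(("bend",(492,250.5),(187,199.5),(.117-GX,0,.003)),("tip",(479.5,280),(197.5,210),(.115-GX,0,-.124))):
    print(n,tri(a,b),"expect",w2(e,ROD[2],l)[0])
movel(e+[0,0,.125],speed=.2)
p=tcp_for_leg(-.085,-.042,.170);movel(p,q(CK[2]),speed=.22);pause(.2)
print(read_time_s(),read_eef_pos(),read_ft_force())
for c in("scene","top"): cv2.imwrite(f"pics/{c}2.png",read_camera(c)[:,:,::-1])
s=cv2.imread("pics/scene2.png")[:,:,::-1];t=cv2.imread("pics/top2.png")[:,:,::-1]
cv2.imwrite("pics/over.png",stack(crop(s,250,350,250,350,4),crop(t,300,400,125,205,4),1))
for k in (0,): print(proj("scene",w2(read_eef_pos(),CK[2],(.115-GX,0,-.124))),proj("top",w2(read_eef_pos(),CK[2],(.115-GX,0,-.124))))
```

```text
bend [0.52322613 0.33578177 0.18578564] expect [0.52310177 0.34070957 0.182565  ]
tip [0.52074362 0.33856402 0.06011637] expect [0.52110179 0.34069957 0.055565  ]
8.0167 [ 0.52600444 -0.11344292  0.29398686] [ 0.54300611  0.1521496  -1.76680047]
[[280.14802634 302.22339443]] [[357.13306188 165.24098431]]
```

View pics/over.png

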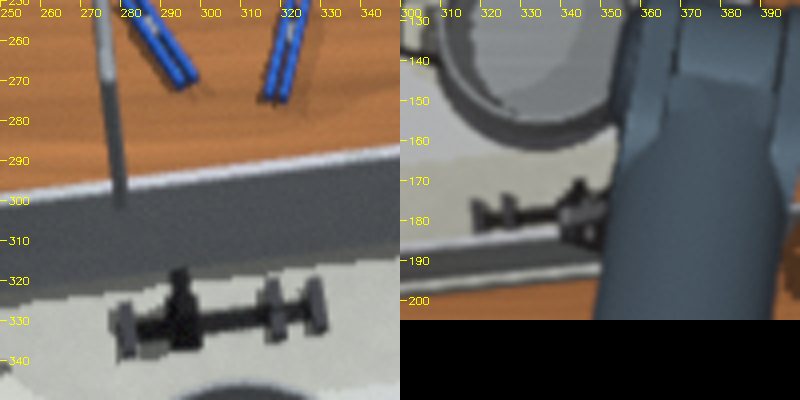

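```bash
cat > push.py <<'E'
from h import *
u=np.array([-np.sin(CK[2]),np.cos(CK[2]),0])
Q=q(CK[2])
movel(tcp_for_leg(-.085,-.042,.052),Q,speed=.09);pause(.2)
b=np.mean([read_ft_force() for _ in range(5)],0);print("t",read_time_s(),"base",b)
F=lambda:float(-(np.array(read_ft_force())-b)@u)
y=-.042;log=[]
while y<.040:
    f=F()
    if f>3.2: break
    y+=.001;movel(tcp_for_leg(-.085,y,.052),Q,speed=.025);log.append((round(y*1e3,1),round(F(),2)))
print("t",read_time_s(),log)
log=[]
while F()<7.2 and y<.05:
    y+=.00025;movel(tcp_for_leg(-.085,y,.052),Q,speed=.01);log.append((round(y*1e3,2),round(F(),2)))
    if len(log)>24: break
print("t",read_time_s(),log,read_eef_pos())
E
python3 push.py
```

```text
t 9.775 base [ 0.11618194 -0.31888973 -1.83958996]
t 24.275 [(-41.0, -1.14), (-40.0, -0.38), (-39.0, -0.39), (-38.0, -0.16), (-37.0, 0.34), (-36.0, -0.11), (-35.0, -0.39), (-34.0, -1.19), (-33.0, -0.24), (-32.0, -0.51), (-31.0, 0.13), (-30.0, -0.82), (-29.0, -0.44), (-28.0, -0.24), (-27.0, -0.16), (-26.0, 0.19), (-25.0, -0.08), (-24.0, 0.93), (-23.0, 1.48), (-22.0, 2.68), (-21.0, 2.06), (-20.0, 1.62), (-19.0, 2.12), (-18.0, 1.93), (-17.0, 1.14), (-16.0, 1.56), (-15.0, 2.04), (-14.0, 2.9), (-13.0, 0.56), (-12.0, 2.37), (-11.0, 1.69), (-10.0, 1.88), (-9.0, 1.43), (-8.0, 1.39), (-7.0, 2.22), (-6.0, 1.73), (-5.0, 1.24), (-4.0, 1.81), (-3.0, 1.54), (-2.0, 1.6), (-1.0, 1.05), (0.0, 1.93), (1.0, 1.26), (2.0, 2.27), (3.0, 1.03), (4.0, 1.73), (5.0, 1.81), (6.0, 1.98), (7.0, 0.73), (8.0, 1.77), (9.0, 2.0), (10.0, 1.18), (11.0, 1.58), (12.0, 1.2), (13.0, 2.21), (14.0, 0.93), (15.0, 2.3), (16.0, 4.37)]
t 28.025 [(16.25, 4.78), (16.5, 4.79), (16.75, 5.83), (17.0, 5.0), (17.25, 6.2), (17.5, 5.57), (17.75, 5.73), (18.0, 6.35), (18.25, 6.11), (18.5, 5.91), (18.75, 7.01), (19.0, 6.51), (19.25, 7.17), (19.5, 7.07), (19.75, 7.86)] [ 0.52184944 -0.05574733  0.17610067]
```

```bash
cat > hold.py <<'E'
from h import *
u=np.array([-np.sin(CK[2]),np.cos(CK[2]),0]);b=np.array([.2,-.1,-1.8]) # base averaged over free steps
b=np.array([.116,-.319,-1.84])+.27*u
Q=q(CK[2]);y=.01975;log=[]
t0=read_time_s()
for k in range(12):
    s=[]
    for _ in range(4): pause(.05);s.append(float(-(np.array(read_ft_force())-b)@u))
    f=np.mean(s);log.append(round(f,2))
    if abs(f-8)>.5 and k<9:
        y+=np.clip((8-f)/1.5,-.5,.5)*1e-3;movel(tcp_for_leg(-.085,y,.052),Q,speed=.01)
print(log,y,read_time_s()-t0,read_time_s(),read_eef_pos())
cv2.imwrite("pics/scene3.png",read_camera("scene")[:,:,::-1])
cv2.imwrite("pics/press.png",crop(cv2.imread("pics/scene3.png")[:,:,::-1],230,370,250,350,5))
E
python3 hold.py
```

```text
[np.float64(7.12), np.float64(8.12), np.float64(7.52), np.float64(8.01), np.float64(7.58), np.float64(7.63), np.float64(8.18), np.float64(8.14), np.float64(8.04), np.float64(8.32), np.float64(8.27), np.float64(7.96)] 0.02025 2.650000000000002 30.675 [ 0.52181421 -0.05552461  0.17611024]
```

View pics/press.png

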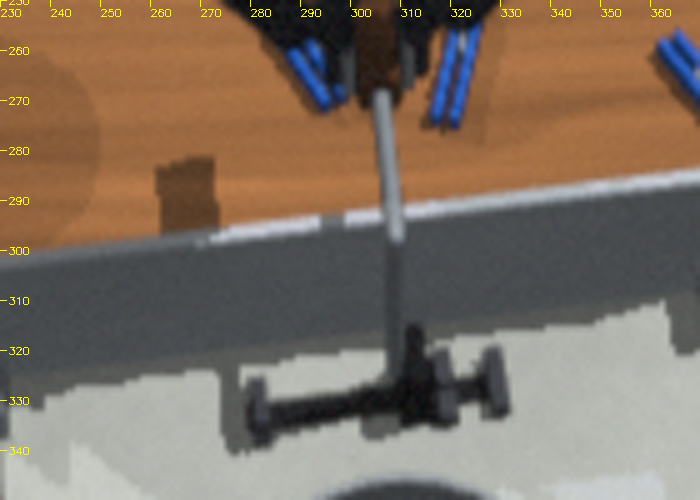

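The lever (313,330) sits against the stop block (318,325), held for over 2 s at about 8 N. I'll retreat and return to the exact earlier lift pose, so I can compare pictures.

Run:
```python
from h import *
Q=q(CK[2])
movel(tcp_for_leg(-.085,.006,.052),Q,speed=.05)
print(read_ft_force(),read_ft_torque(),read_finger_gap())
movel(tcp_for_leg(-.085,.004,.176),Q,speed=.15)
g=w2([*ROD[:2],.15],ROD[2],[GX,0,0])[0]
movel(g+[0,0,.15],q(ROD[2]),speed=.2)
movel(g+[0,0,.03],speed=.12);pause(.2)
print(read_time_s(),read_eef_pos(),read_ft_force(),read_ft_torque())
for c in("scene","top"): cv2.imwrite(f"pics/{c}4.png",read_camera(c)[:,:,::-1])
L=lambda n:cv2.imread(f"pics/{n}.png")[:,:,::-1]
a=stack(crop(L("scene1"),460,510,205,290,4),crop(L("scene4"),460,510,205,290,4),1);b=stack(crop(L("top1"),175,225,190,240,4),crop(L("top4"),175,225,190,240,4),1)
cv2.imwrite("pics/back.png",stack(a,b,1))
```

```text
[ 0.11280558  0.9643163  -2.11630463] [0.05078154 0.01119186 0.02299382] 0.016217757213417967
35.725 [0.43697863 0.34103771 0.18089199] [ 0.72666556  0.24124693 -1.88558252] [ 0.00175744 -0.02479591 -0.01314689]
```

View pics/back.png

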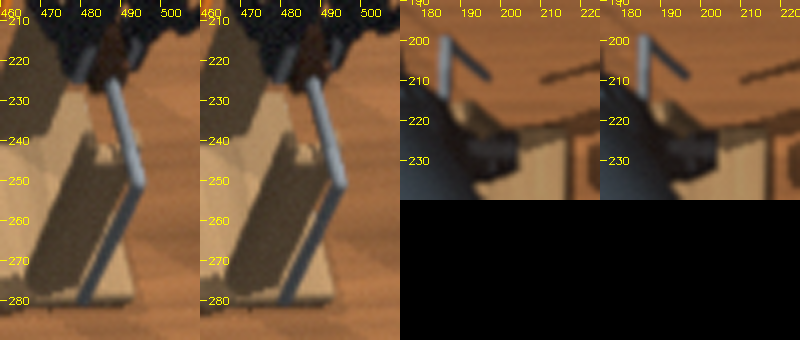

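The rod sits in the grip just as it did when lifted (bend at 492,250 in both pictures). Lowering it now.

Run:
```python
from h import *
g=w2([*ROD[:2],.15],ROD[2],[GX,0,0])[0]
for dz in(.02,.012,.006,.003,.001,0): movel(g+[0,0,dz],speed=.05);print(dz,np.round(read_ft_force(),2))
pause(.2);move_gripper(.04);move_gripper(.085);print(read_ft_force(),read_finger_gap())
movel(g+[0,0,.1],speed=.1)
move_ptp([.30,.60,.28],q(ROD[2]-.2));pause(.3);print(read_time_s())
for c in("scene","top"): cv2.imwrite(f"pics/{c}5.png",read_camera(c)[:,:,::-1])
L=lambda n:cv2.imread(f"pics/{n}.png")[:,:,::-1]
a=stack(crop(L("scene5"),430,510,185,295,4),crop(L("top5"),170,240,190,285,4),1)
cv2.imwrite("pics/end.png",stack(a,crop(L("scene5"),260,345,300,350,2),1))
```

```text
0.02 [ 0.25  0.1  -1.76]
0.012 [ 0.1   0.12 -2.1 ]
0.006 [ 0.25  0.07 -1.5 ]
0.003 [-0.01  0.4  -2.73]
0.001 [ 0.47  0.38 -2.24]
0 [-1.45 -0.31  3.04]
[ 0.09462451 -0.81374781 -0.30210838] 0.0851466738462845
41.15
```

View pics/end.png

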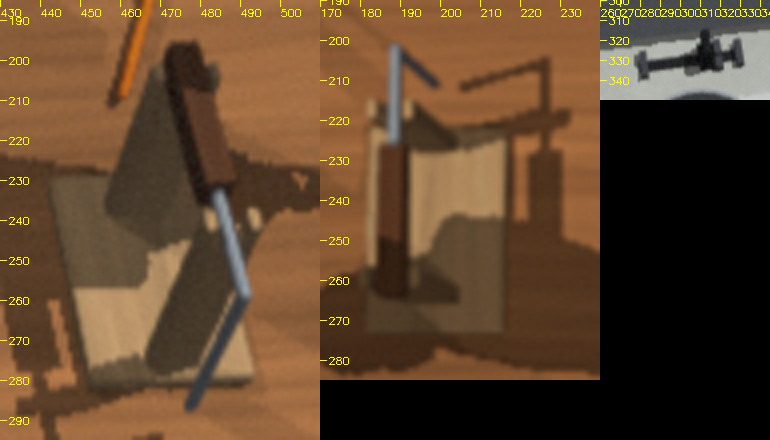

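The rod lies in its rest as before (bend at 490,258, tip at 477,287), and the lever stays at its stop. Signing off.

```bash
python3 -c "from bench import *;print(sign_off())"
```

```text
the job is handed in; nothing more can be done
None
```

The job is handed in: I slid the lever to its left stop and held it there at about 8 N for over 2 s (highest reading about 8.3 N), then laid the rod back in its rest and let go, finishing at about 41 s of the 64 s allowed.

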